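# Lock the steriliser lid

## Task

Pick up the steriliser lid, lower it into the pot with its lugs through the matching notches, and turn it clockwise until it is cammed tight and the handle has pushed the interlock plunger fully in and bears firmly on its stop. Feel for that stop and do not strain it. Let go, leave the lid locked, and leave the other things on the counter where they are.

Things in the scene. Friction and masses are not known exactly. Their poses are not given: they have to be found in the camera images.
- lid: Round stainless bayonet lid lying right way up, 91 dia x 16 thick, 0.3 to 0.52 kg; origin at the centre of its flat underside, z up, +x along its long handle. Three lugs 6 high at the foot of its rim reach out to radius 54: one 26 wide under the long handle (+x), two 18 wide at +-120 degrees.
- hub (a point): where to grip the lid: on its axis, 62 above its underside, in a black hub block (40 along lid x, 24 along lid y, top 78 above the underside). Axes as the lid's.
- handle (a point): point in the lid's black handle bar, 125 out along lid +x, 40 above the underside. The bar is 18 wide and 16 high (32 to 48 above the underside) and ends 150 out; a stub reaches 45 the other way.
- pot: Stainless steriliser pot fixed to the counter, 124 outer dia, rim 100 high, open on top; origin under its centre, z up, +x to its wide notch. The collar in its rim (bore 94 dia) has three notches that pass the lugs with about 2.5 spare each side: 31 wide at +x, 23 wide at +-120 degrees. Handle over pot +x, the lid drops in until its underside is 76 above the counter.
- rim (a point): centre of the pot's mouth, 100 up. Turned clockwise from above, the lid's lugs run under ramps in the collar: they bite after about 20 degrees and push the lid 3 down; from about 42 degrees on they are level, the lid stays where left, and turning still takes about 0.3 to 1 N m (2 to 8 N at the handle). The turn ends at the plunger's stop.
- gasket (a joint): how far the sprung black sealing ring in the pot (80 dia, top 76 above the counter when free) is pressed down, m: 0 free, about 0.003 under the locked lid; 4 N preload, 5 N per mm
- plunger (a joint): travel of the 12 dia interlock pin, m: 0 free, 0.004 fully in (hard stop), spring under 2 N. It sits 113 above the counter in a rigid grey post (24 x 22, 128 high) beside the pot, and the handle's leading side meets it 76 to 88 out from the pot's axis. Post set anew each time, unmeasured: the stop is 45 to 68 degrees of turn from pot +x. Firm is 10 to 25 N there; over 40 strains it.
- wash_bottle: bystander: white plastic bottle, 64 dia x 170 tall, origin under its base
- jar: bystander: amber glass jar, 54 dia x 75 tall, origin under its base
- beaker: bystander: clear glass beaker, 68 dia x 85 tall, origin under its base
- spare_gasket: bystander: black rubber ring lying flat, 80 dia x 12 high, origin under its centre
- timer: bystander: small white desk timer, 70 wide x 70 tall, origin under its base
- tube_block: bystander: white block of vials, 110 x 72 x 60, origin under its base

How it is judged:
On the way, in this order (a step that is already met when the one before it is completed fails the run):
1. the lid sits level in the pot with its lugs through the notches, not yet turned tight (horizontal distance between lid and pot below 0.004 m and z of lid in the frame of pot between 0.066 and 0.0785 m and angle between lid's own z axis and vertical below 0.06 rad and value of joint gasket below 0.002 m and value of joint plunger below 0.001 m), for 0.1 s.
2. the lid is turned tight on the gasket, the plunger is pushed in and the handle bears on its stop with over 8 N (horizontal distance between lid and pot below 0.004 m and z of lid in the frame of pot between 0.066 and 0.0785 m and angle between lid's own z axis and vertical below 0.06 rad and value of joint gasket above 0.002 m and value of joint plunger above 0.003 m and contact force between lid and post above 8 N), for 0.1 s.
At the end, for the whole second after the job is handed in: The lid sits level in the pot (centred within 4 mm, tilt under 0.06 rad), presses the gasket down by more than 2 mm, holds the plunger in by more than 3 mm of its 4 mm, and is at rest, released (horizontal distance between lid and pot below 0.004 m and z of lid in the frame of pot between 0.066 and 0.0785 m and angle between lid's own z axis and vertical below 0.06 rad and value of joint gasket above 0.002 m and value of joint plunger above 0.003 m and linear speed of lid below 0.01 m/s and angular speed of lid below 0.05 rad/s); the robot touches nothing.
It fails at once if the lid is driven against the interlock post with more than 40 N (contact force between lid and post above 40 N).
It fails at once if the lid is pressed or jammed against the pot with more than 80 N (contact force between lid and pot above 80 N).
It fails at once if a bystander is shifted by more than 30 mm (distance of any of wash_bottle, jar, beaker, spare_gasket, timer, tube_block from where it was at the start of the episode above 0.03 m).
It also fails if it takes over 67 s, if anything falls off the work surface, if the arm or the gripper's body presses on something with over 40 N, if the wrist force passes 120 N, or if a joint passes its speed limit or range.

## Robot

A 7-joint arm with a two-finger parallel gripper is mounted at the origin on the work surface. World frame = base frame: x ahead of the robot, y to its left, z up, the work surface at z = 0. Lengths are in m, angles in rad, forces in N, time in s.
With the tool pointing down it reaches from about 0.425 to 0.825 m from the base axis. Payload 3.6 kg.
Tool frame: the origin (TCP) lies at the very end of the fingers, on their centre line; the grasp point (between the pads) lies 19 mm behind it; z points along the fingers, y is the line along which they close (so a half turn about z gives the same grasp; the last joint's range is limited). The gripper opens to 85 mm and grips with 20 to 120 N. Pads are 22 mm wide; open, the fingers measure 114 mm over their backs; the gripper's body (76 mm by 85 mm) begins 54 mm behind the grasp point. The pads swing forward as they close: fully open they stand 13 mm farther back than shut.
Start: joints at [-1.218, 0.615, -0.013, 1.423, 0.008, 1.103, -0.04], TCP at [0.24, 0.604, 0.231] pointing down, gripper open.
Joint ranges: [-3.12, 3.12], [-0.3, 2.06], [-1.34, 1.32], [0.26, 2.42], [-1.36, 4.5], [0.01, 1.98], [-2.84, 2.84]. Speed limits (rad/s): [2.79, 2.79, 3.14, 3.14, 3.14, 3.14, 3.14].

## Interface

Orientations are given as a rotation vector (axis times angle).
In Python, from bench import env, optics gives the robot as it stands (env), with the cameras (optics).
- The arm moves only by the shell command python3 shift.py FILE [FORCE], which reads ROWS from the file FILE. ROWS is one flat JSON list of numbers that holds 1 to 8 rows one after another, with no inner brackets; each row has 7 numbers: a rotation vector rx, ry, rz in normalised numbers (1 is 2 pi rad), then dx, dy, dz in shares of the most that a row can go, 1 being 50 mm, then the opening from 0.0 (shut) to 1.0 (fully open); each row shifts and turns the commanded pose from where the row before left it, along the tool's axes as they then stand; what a row does not reach is not made up. A row lasts 1/10 s, in which the tool goes at most 0.05 m and 0.15 rad, less where a joint would pass 70% of its speed; a pose out of reach is approached as far as the arm can. The fingers move at their own pace and stop on an object; FORCE is the grip in N (left out, the last holds). Time passes only in rows, so rows that do not move let the fingers close. It prints the time, the measured TCP pose, the force, the opening and the grip force at its end. A shift or turn number past 1, either way, is cut back to 1. Input that does not fit is refused with a message, and nothing moves.
- env.state(): the state, without advancing time (a new reading comes with each control period).
- optics.read_camera(name): name is "scene" or "top" or "wrist"; returns the picture (384x512x3 uint8, red, green, blue); there is no depth.
- optics.get_calibration(name): a dict with "intrinsics" (3x3 intrinsics, pixels), "position" and "rotation" of the camera in the world. Camera axes: x right, y down, z forward; pixel columns grow to the right and rows downward; lengths in m; the calibration is good to about 2 mm. A picture is of the moment at which its call begins: read the wrist's pose just before it. get_calibration takes no time and is no camera call; for the wrist camera it gives the pose at the moment of the call.
- env.hand_in(): hands the job in; it is judged then, once.
The state is a dict: "t": time; "joints": joint angles; "joint_velocities": joint speeds; "tau": joint torques, N m; "eef_pos": TCP position; "eef_rot": TCP orientation; "ft_force": force on the tool from outside, world axes, zero at the start; "torque": the same for the moment, N m; "opening": opening from 0.0 (shut) to 1.0 (fully open); "grip_force": force on a finger pad.
Only numpy, scipy, OpenCV 4.12 (cv2) and the standard library are available. Lean on these libraries where they do the work, as an engineer would, in place of code of your own. Each camera call takes 0.05 s, during which the arm holds its last target. There are 200 camera calls.

## Working session

There is one attempt and no reset: what is moved stays moved. The work goes in short steps, Python scripts to look and compute and a shell command to move; the robot and the scene stay as the last step left them, time stands still between calls to the robot, and variables do not carry over. Pictures are saved under pics/ and viewed, at most 11 in all, crops included, and the job is handed in when it is done.

```bash
ls; mkdir -p pics; python3 - <<'E'
from bench import env, optics
import cv2,numpy as np
for n in("scene","top"):
    cv2.imwrite(f"pics/{n}0.png",optics.read_camera(n)[:,:,::-1]); c=optics.get_calibration(n); print(n,np.round(c["intrinsics"],1).tolist(),np.round(c["position"],3),np.round(c["rotation"],3).tolist())
s=env.state(); print({k:np.round(v,3) for k,v in s.items()})
E
```

```text
bench.py
pics
shift.py
scene [[395.6, 0.0, 260.0], [0.0, 395.6, 189.0], [0.0, 0.0, 1.0]] [ 1.124 -0.095  0.856] [-1.95, -1.768, 0.564]
top [[361.0, 0.0, 259.2], [0.0, 361.0, 192.1], [0.0, 0.0, 1.0]] [ 0.5   -0.033  0.92 ] [-2.181, 2.207, -0.119]
{'t': np.float64(0.1), 'joints': array([-1.219,  0.616, -0.013,  1.425,  0.008,  1.103, -0.04 ]), 'joint_velocities': array([-0.001, -0.002, -0.   , -0.004, -0.   , -0.001,  0.001]), 'tau': array([ 1.0000e-03, -4.7039e+01,  2.6000e-01, -1.7157e+01,  1.0000e-02,
        6.0000e-03,  0.0000e+00]), 'eef_pos': array([0.24 , 0.603, 0.23 ]), 'eef_rot': array([-0.591, -3.085,  0.004]), 'ft_force': array([0.33 , 0.423, 0.766]), 'torque': array([-0.021, -0.003, -0.022]), 'grip_force': np.float64(0.0), 'opening': np.float64(1.003)}
```

View pics/top0.png

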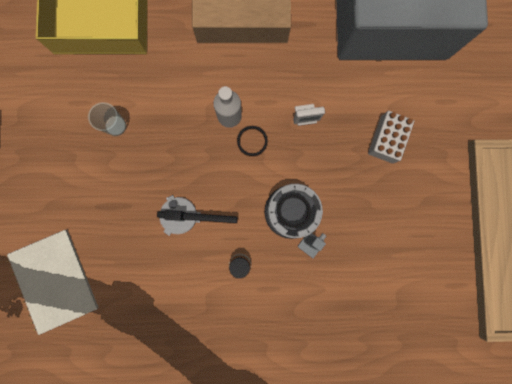

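View pics/scene0.png

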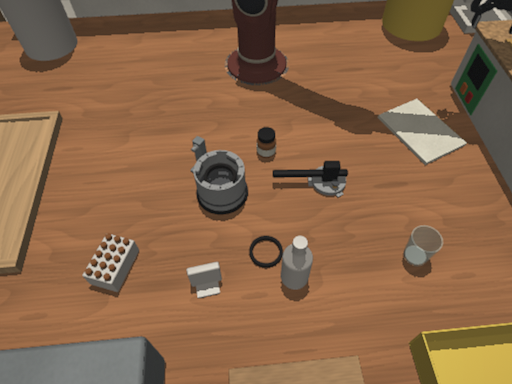

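The top view shows the lid at about (178,215) with its handle pointing right to (237,218). The pot is at (294,210) and the post at (313,245). The bottle, ring, jar and timer stand around them. Next I'll enlarge both areas.

```bash
cat > h.py <<'E'
from bench import env, optics
import cv2,numpy as np
from scipy.spatial.transform import Rotation as R
def cal(n):
    c=optics.get_calibration(n); r=np.array(c["rotation"]); 
    return np.array(c["intrinsics"]),np.array(c["position"]),(R.from_rotvec(r).as_matrix() if r.size==3 else r)
def ray(c,uv,z):
    K,p,M=c; d=M@np.linalg.solve(K,[uv[0],uv[1],1]); return p+d*(z-p[2])/d[2]
def proj(c,P):
    K,p,M=c; q=K@(M.T@(np.asarray(P)-p)); return q[:2]/q[2]
E
python3 - <<'E'
from h import *
im=cv2.imread("pics/top0.png")
a=cv2.resize(im[165:265,145:245],None,fx=4,fy=4,interpolation=cv2.INTER_CUBIC)
b=cv2.resize(im[165:265,245:345],None,fx=4,fy=4,interpolation=cv2.INTER_CUBIC)
cv2.imwrite("pics/crop0.png",np.hstack([a,b]))
c=cal("top")
print(ray(c,(178,215),.016),ray(c,(172,215),.078),ray(c,(237,218),.048),ray(c,(294,210),.1),ray(c,(313,243),.128))
c=cal("wrist");print(c)
E
```

```text
[0.51767914 0.14315716 0.016     ] [0.51666788 0.14486084 0.078     ] [ 0.50807642 -0.00431532  0.048     ] [ 0.52412751 -0.1358449   0.1       ] [ 0.45069935 -0.17252635  0.128     ]
(array([[271.39390966,   0.        , 253.47014591],
       [  0.        , 271.39390966, 190.57387749],
       [  0.        ,   0.        ,   1.        ]]), array([0.1635902 , 0.63469769, 0.37284522]), array([[ 0.37013591,  0.87845949,  0.30217269],
       [ 0.92897606, -0.34941188, -0.12212626],
       [-0.00170024,  0.3259145 , -0.94539772]]))
```

View pics/crop0.png

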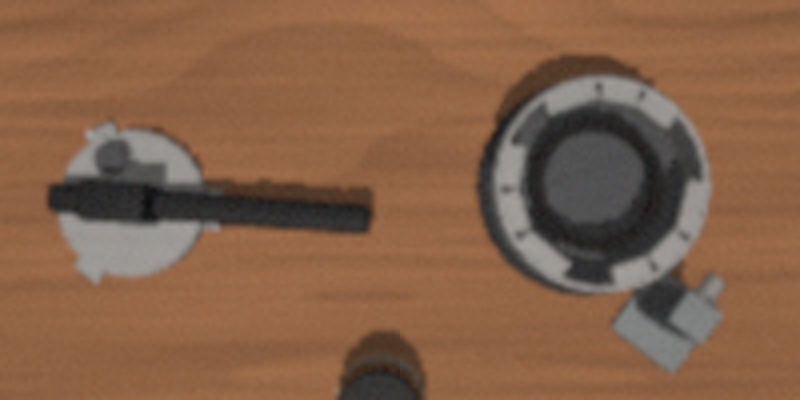

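The crop shows the handle running left to right, from (50,195) to (370,218). The pot mouth is near (600,187), with its wide notch probably at (690,148). The post is at (670,320), and its pin at (712,285) faces up and to the right. I'll go there and look closely with the wrist camera.

Careful with the scale: shifts go in shares of 50 mm and turns go in shares of 2 pi rad. That gives: -0.032 m is -0.64, -0.006 m is -0.12.

```bash
echo '[0, 0, 0, -0.64, -0.64, -0.12, 1, 0, 0, 0, -0.64, -0.64, -0.12, 1, 0, 0, 0, -0.64, -0.64, -0.12, 1, 0, 0, 0, -0.64, -0.64, -0.12, 1, 0, 0, 0, -0.64, -0.64, -0.12, 1, 0, 0, 0, -0.64, -0.64, -0.12, 1]' > m.json && python3 shift.py m.json; echo '[0, 0, 0, -0.64, -0.64, -0.12, 1, 0, 0, 0, -0.64, -0.64, -0.12, 1, 0, 0, 0, -0.64, -0.64, -0.12, 1, 0, 0, 0, -0.64, -0.64, -0.12, 1, 0, 0, 0, -0.64, -0.64, -0.12, 1, 0, 0, 0, -0.64, -0.64, -0.12, 1]' > m.json && python3 shift.py m.json
echo '[0, 0, 0.0239, 0, 0, 0, 1, 0, 0, 0.0239, 0, 0, 0, 1, 0, 0, 0.0239, 0, 0, 0, 1, 0, 0, 0.0239, 0, 0, 0, 1, 0, 0, 0.0239, 0, 0, 0, 1, 0, 0, 0.0239, 0, 0, 0, 1, 0, 0, 0.0239, 0, 0, 0, 1, 0, 0, 0.0239, 0, 0, 0, 1]' > m.json && python3 shift.py m.json
echo '[0, 0, 0.0064, 0, 0, 0, 1, 0, 0, 0, 0, 0, 0, 1, 0, 0, 0, 0, 0, 0, 1]' > m.json && python3 shift.py m.json
python3 - <<'E'
from h import *
c=cal("wrist");np.savez("w1.npz",*c)
cv2.imwrite("pics/w1.png",optics.read_camera("wrist")[:,:,::-1]);print(c[1],c[2].tolist())
E
```

```text
t: 0.7
eef_pos: [0.3481, 0.3525, 0.2672]
eef_rot: [-0.591, -3.085, 0.001]
ft_force: [1.6, -0.9, 0.9]
opening: 0.997
grip_force: 0.0
t: 1.3
eef_pos: [0.4553, 0.1033, 0.3034]
eef_rot: [-0.591, -3.085, 0.0]
ft_force: [1.6, -0.5, -0.3]
opening: 0.998
grip_force: 0.0
t: 2.1
eef_pos: [0.4547, 0.1051, 0.3029]
eef_rot: [-2.237, -2.205, 0.002]
ft_force: [-0.5, 0.6, -0.9]
opening: 1.002
grip_force: 0.0
t: 2.4
eef_pos: [0.4549, 0.1052, 0.3031]
eef_rot: [-2.273, -2.169, 0.001]
ft_force: [-0.4, 0.4, -0.6]
opening: 0.999
grip_force: 0.0
[0.4605853  0.18931125 0.44564864] [[0.9988841394555775, -0.044260967199230096, -0.016475519010907807], [-0.04721395196791151, -0.9443378313935876, -0.3255716556127511], [-0.0011483395237694939, 0.32598623741109795, -0.9453738172463279]]
```

View pics/w1.png

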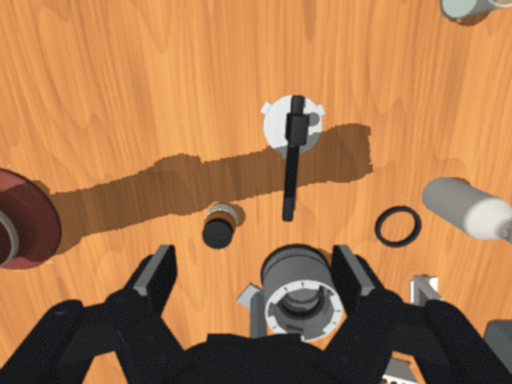

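The wrist view shows the lid disc at (293,125) with its hub at (297,127), its handle end at (288,218), the jar at (219,228), and the pot mouth at (304,310) between the fingertips. I'll move over the lid and measure it.

Scaled: 0.03 m is 0.6, 0.025 m is 0.5.

```bash
echo '[0, 0, 0, 0.42, 0.6, 0.5, 1, 0, 0, 0, 0.4, 0.6, 0.5, 1, 0, 0, 0, 0, 0, 0, 1, 0, 0, 0, 0, 0, 0, 1]' > m.json && python3 shift.py m.json
python3 - <<'E'
from h import *
c=cal("wrist");np.savez("w2.npz",*c)
cv2.imwrite("pics/w2.png",optics.read_camera("wrist")[:,:,::-1])
print(np.round(proj(c,(.517,.143,.016)),1),np.round(env.state()["eef_pos"],4))
E
```

```text
t: 2.85
eef_pos: [0.5167, 0.1432, 0.252]
eef_rot: [-2.272, -2.168, 0.005]
ft_force: [-0.1, 0.6, -0.9]
opening: 0.997
grip_force: 0.0
[253.1 159.7] [0.5168 0.1425 0.2532]
```

View pics/w2.png

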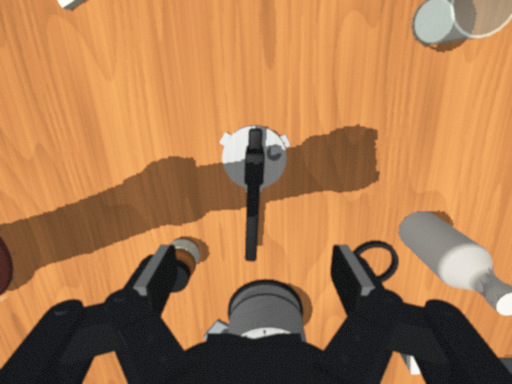

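The disc is at (254,157), the hub at (255,145), and the bar runs down to its end at (251,258). Now I'll fit these.

```bash
cat > fit.py <<'E'
from h import *
from scipy.optimize import least_squares
import sys
def lid(f):
    z=np.load(f+".npz"); c=(z["arr_0"],z["arr_1"],z["arr_2"]); im=cv2.imread(f"pics/{f}.png"); u0,v0=proj(c,(.517,.143,.016))
    hsv=cv2.cvtColor(im,cv2.COLOR_BGR2HSV); roi=np.zeros(im.shape[:2],np.uint8); cv2.circle(roi,(int(u0),int(v0)),45,255,-1)
    m=((hsv[...,1]<60)|(hsv[...,2]<60)).astype(np.uint8)*255&roi
    k=max(cv2.findContours(m,0,cv2.CHAIN_APPROX_NONE)[0],key=cv2.contourArea)[:,0]
    P=np.array([ray(c,p,.016)[:2] for p in k]); 
    r=least_squares(lambda q:np.hypot(*(P-q).T)-.0455,P.mean(0),loss="cauchy",f_scale=.0007).x
    d=np.hypot(*(P-r).T); print("disc",r,"median r",np.median(d),"inl",np.mean(abs(d-.0455)<.0015))
    b=(hsv[...,2]<60).astype(np.uint8); n,l,s,_=cv2.connectedComponentsWithStats(b); i=l[int(v0)-12,int(u0)-5:int(u0)+6]; i=i[i>0][0]
    print("bar comp",s[i])
    ys,xs=np.nonzero(l==i); P=np.array([ray(c,p,.048)[:2] for p in zip(xs,ys)])
    out=P[:,1]<r[1]-.06; out=P[out]                      # outer bar only
    vx,vy,x0,y0=cv2.fitLine(out.astype(np.float32),cv2.DIST_L2,0,.01,.01).ravel()
    a=np.array([vx,vy])*(-1 if vy>0 else 1); n_=np.array([-a[1],a[0]])
    print("bar ang deg",np.degrees(np.arctan2(a[1],a[0])),"offset of disc centre from bar line",(r-[x0,y0])@n_,"bar end",((P-r)@a).max(),((P-r)@a).min(),"width",np.ptp((out-r)@n_))
    z=env.state(); Rt=R.from_rotvec(z["eef_rot"]).as_matrix(); e=np.r_[r,0]-[*z["eef_pos"][:2],0]
    print("tcp->lid in tool",Rt.T@e,"toolx ang",np.degrees(np.arctan2(Rt[1,0],Rt[0,0])))
if __name__=="__main__": lid(sys.argv[1])
E
python3 fit.py w2
```

```text
disc [0.51832802 0.14512801] median r 0.0452974354074204 inl 0.6071428571428571
bar comp [ 245  129   19  131 1498]
bar ang deg -95.40597 offset of disc centre from bar line -0.001395910592905608 bar end 0.1450895935502289 -0.04432984130848133 width 0.0153010324628659
tcp->lid in tool [ 2.65360696e-03  1.40156123e-03 -3.65772103e-06] toolx ang 87.23915363054017
```

Scaled: 0.045 m is 0.9, 0.04 m is 0.8, 0.04 rad / 6.2832 = 0.0064.

```bash
echo '[0, 0, 0.0064, 0.052, 0.02, 0.8, 1, 0, 0, 0, 0, 0, 0.9, 1, 0, 0, 0, 0, 0, 0.9, 1, 0, 0, 0, 0, 0, 0.9, 1, 0, 0, 0, 0, 0, 0.7, 1, 0, 0, 0, 0, 0, 0, 1]' > m.json && python3 shift.py m.json 60; echo '[0, 0, 0, 0, 0, 0, 0, 0, 0, 0, 0, 0, 0, 0, 0, 0, 0, 0, 0, 0, 0, 0, 0, 0, 0, 0, 0, 0, 0, 0, 0, 0, 0, 0, 0, 0, 0, 0, 0, 0, 0, 0, 0, 0, 0, 0, 0, 0, 0, 0, 0, 0, 0, 0, 0, 0]' > m.json && python3 shift.py m.json 60
python3 - <<'E'
from h import *
s=env.state();print(s["torque"],s["ft_force"])
E
```

```text
t: 3.5
eef_pos: [0.515, 0.1444, 0.0409]
eef_rot: [-2.315, -2.118, 0.011]
ft_force: [0.3, 0.7, 1.4]
opening: 0.997
grip_force: 0.0
t: 4.3
eef_pos: [0.5186, 0.1462, 0.0449]
eef_rot: [2.317, 2.122, 0.003]
ft_force: [-0.8, 0.8, 7.1]
opening: 0.272
grip_force: 60.9
[ 0.04272566  0.37387969 -0.02492454] [-0.82636789  0.76121876  7.08908579]
```

Scaled: -0.045 m is -0.9, -0.02 m is -0.4.

```bash
echo '[0, 0, 0, 0, 0, -0.4, 0, 0, 0, 0, 0, 0, -0.9, 0, 0, 0, 0, 0, 0, -0.9, 0, 0, 0, 0, 0, 0, -0.9, 0, 0, 0, 0, 0, 0, -0.9, 0, 0, 0, 0, 0, 0, -0.9, 0, 0, 0, 0, 0, 0, 0, 0]' > m.json && python3 shift.py m.json 60; echo '[0, 0, 0, -0.9, 0.1, 0, 0, 0, 0, 0, -0.9, 0.1, 0, 0, 0, 0, 0, -0.9, 0.1, 0, 0, 0, 0, 0, -0.9, 0.1, 0, 0, 0, 0, 0, -0.9, 0.1, 0, 0, 0, 0, 0, -0.9, 0.1, 0, 0, 0, 0, 0, -0.9, 0.1, 0, 0, 0, 0, 0, -0.9, 0.1, 0, 0]' > m.json && python3 shift.py m.json
echo '[0, 0, 0, -0.6, 0, 0, 0, 0, 0, 0, 0, 0, 0, 0, 0, 0, 0, 0, 0, 0, 0, 0, 0, 0, 0, 0, 0, 0]' > m.json && python3 shift.py m.json
python3 - <<'E'
from h import *
c=cal("wrist");np.savez("w3.npz",*c)
cv2.imwrite("pics/w3.png",optics.read_camera("wrist")[:,:,::-1])
print(np.round(proj(c,(.524,-.136,.1)),1))
s=env.state();print(s["torque"],s["ft_force"])
E
```

```text
t: 5.0
eef_pos: [0.5215, 0.146, 0.2949]
eef_rot: [2.313, 2.117, 0.02]
ft_force: [1.0, 0.1, -4.9]
opening: 0.275
grip_force: 60.3
t: 5.8
eef_pos: [0.5249, -0.2172, 0.2863]
eef_rot: [-2.314, -2.119, 0.002]
ft_force: [0.4, -0.2, -2.9]
opening: 0.271
grip_force: 60.1
t: 6.2
eef_pos: [0.5235, -0.2441, 0.2868]
eef_rot: [-2.312, -2.121, -0.0]
ft_force: [0.0, 0.1, -3.4]
opening: 0.274
grip_force: 60.1
[244.7  75.5]
[ 0.01788013 -0.04571889 -0.00031279] [ 1.50443056 -0.82175143 -3.69075694]
```

View pics/w3.png

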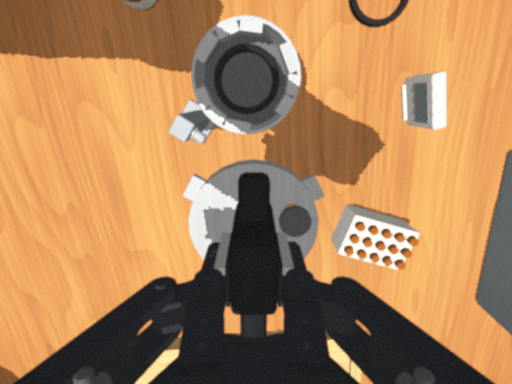

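The pot mouth is clear at (246,75), with the post at (190,122) touching the lower left of its outline. The held lid's disc is at (254,220). I'll fit the rim and unwrap the collar.

```bash
cat > pot.py <<'E'
from h import *
from scipy.optimize import least_squares
z=np.load("w3.npz"); c=(z["arr_0"],z["arr_1"],z["arr_2"]); im=cv2.imread("pics/w3.png")
def fit(uv,rad,Z,rr,sel=None):
    hsv=cv2.cvtColor(im,cv2.COLOR_BGR2HSV); roi=np.zeros(im.shape[:2],np.uint8); cv2.circle(roi,uv,rr,255,-1)
    m=((hsv[...,1]<90)|(hsv[...,2]<50)).astype(np.uint8)*255&roi
    k=max(cv2.findContours(m,0,cv2.CHAIN_APPROX_NONE)[0],key=cv2.contourArea)[:,0]
    if sel: k=k[sel(k)]
    P=np.array([ray(c,p,Z)[:2] for p in k])
    q=least_squares(lambda q:np.hypot(*(P-q[:2]).T)-rad,P.mean(0),loss="cauchy",f_scale=.0007).x
    d=np.hypot(*(P-q).T); print(uv,q,"med r",np.median(d),"inl",np.mean(abs(d-rad)<.0015)); return q
C=fit((246,75),.062,.1,65)
s=env.state(); e=s["eef_pos"]; Rt=R.from_rotvec(s["eef_rot"]).as_matrix()
L=fit((254,220),.0455,e[2]-.0449+.016,75,lambda k:(k[:,1]<228)); print("tcp",e,"lid in tool",Rt.T@np.r_[L-e[:2],0],"toolx",np.degrees(np.arctan2(Rt[1,0],Rt[0,0])))
# polar unwrap at z=.1, angle world 0..360 over columns, radius .040..0.064
A=np.radians(np.arange(0,360,.5)); Rr=np.arange(.040,.064,.0002)
mp=np.array([[proj(c,(C[0]+r*np.cos(a),C[1]+r*np.sin(a),.1)) for a in A] for r in Rr],np.float32)
pol=cv2.remap(im,mp[...,0],mp[...,1],cv2.INTER_LINEAR); pol=cv2.resize(pol,(720,360))
for d in range(0,360,30): cv2.putText(pol,str(d),(d*2,12),0,.35,(0,0,255),1); cv2.line(pol,(d*2,14),(d*2,22),(0,0,255),1)
cv2.imwrite("pics/polar.png",pol)
E
python3 pot.py
```

```text
(246, 75) [ 0.52463323 -0.13906848] med r 0.061659627918283264 inl 0.7867435158501441
(254, 220) [ 0.52516548 -0.24373062] med r 0.04565414306602185 inl 0.6367521367521367
tcp [ 0.52380457 -0.24396457  0.28721127] lid in tool [ 3.48870300e-04  1.33607583e-03 -1.88918728e-06] toolx 85.1198902460831
```

View pics/polar.png

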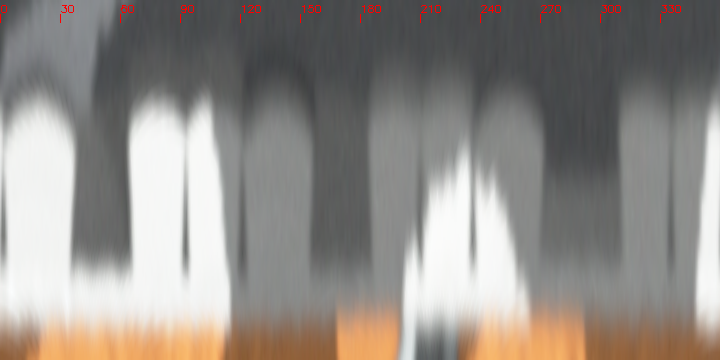

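Unwrapping the collar gives notches centred at 51, 170.5 and 290.5 deg, the last one wide. So pot +x points to about −69.3 deg. The pot centre is (0.5246, −0.1391) and the rim radius fits at 61.7 mm. I'll move the lid above it, turn it to match and come down to just over the rim.

Scaled: -0.149 rad / 6.2832 = -0.0237.

```bash
echo '[0, 0, -0.0237, 0, 0, 0, 0, 0, 0, -0.0237, 0, 0, 0, 0, 0, 0, -0.0237, 0, 0, 0, 0, 0, 0, 0, 0, 0, 0, 0, 0, 0, 0, 0, 0, 0, 0]' > m.json && python3 shift.py m.json
python3 - <<'E'
from h import *
s=env.state(); Rt=R.from_rotvec(s["eef_rot"]).as_matrix()
print(Rt.T@(np.array([.5233,-.1393,.165])-s["eef_pos"]),np.degrees(np.arctan2(Rt[1,0],Rt[0,0])),Rt[:,2])
E
```

```text
t: 6.75
eef_pos: [0.5239, -0.2452, 0.2881]
eef_rot: [-1.791, -2.581, -0.001]
ft_force: [-0.2, -0.3, -4.7]
opening: 0.272
grip_force: 60.1
[0.09927456 0.03653436 0.12322166] 110.48963189484215 [-3.25143620e-04  7.00135194e-04 -9.99999702e-01]
```

Scaled: 0.033 m is 0.66, 0.03 m is 0.6.

```bash
echo '[0, 0, 0, 0.66, 0.244, 0.4, 0, 0, 0, 0, 0.66, 0.244, 0.4, 0, 0, 0, 0, 0.66, 0.242, 0.4, 0, 0, 0, 0, 0, 0, 0.6, 0, 0, 0, 0, 0, 0, 0.66, 0, 0, 0, 0, 0, 0, 0, 0, 0, 0, 0, 0, 0, 0, 0, 0, 0, 0, 0, 0, 0, 0]' > m.json && python3 shift.py m.json
python3 - <<'E'
from h import *
s=env.state(); Rt=R.from_rotvec(s["eef_rot"]).as_matrix()
print(Rt.T@(np.array([.5233,-.1393,.165])-s["eef_pos"]),np.degrees(np.arctan2(Rt[1,0],Rt[0,0])))
c=cal("wrist");np.savez("w4.npz",*c); im=optics.read_camera("wrist")[:,:,::-1]
cv2.imwrite("pics/w4.png",im); cv2.imwrite("pics/w4c.png",cv2.resize(im[100:330,130:380],None,fx=2.6,fy=2.6,interpolation=2))
E
```

```text
t: 7.55
eef_pos: [0.5247, -0.1416, 0.1673]
eef_rot: [1.788, 2.578, 0.002]
ft_force: [0.1, 0.6, -4.2]
opening: 0.268
grip_force: 60.5
[ 0.00265648 -0.00053323  0.00225361] 110.49799399502773
```

View pics/w4c.png

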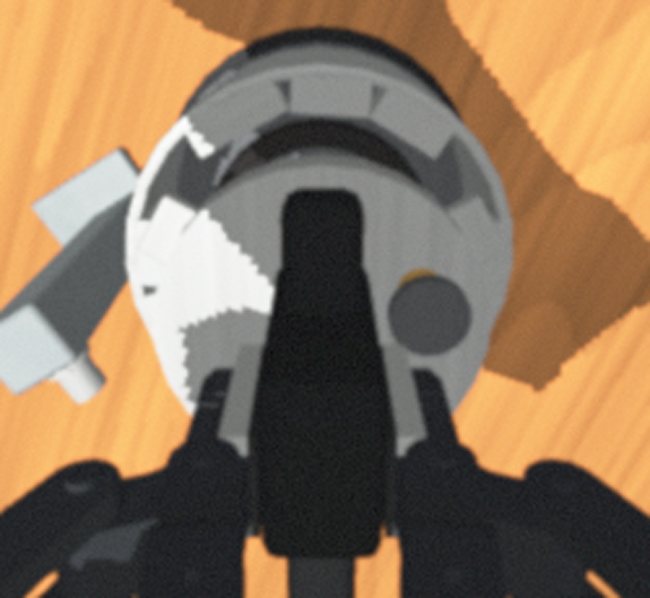

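The two rear lugs, at (165,225) and (475,215), line up with the notches at (185,180) and (470,180), so the yaw is good. I'll correct the position and come down slowly while watching force.

Scaled: 0.01 m is 0.2, 0.007 m is 0.14.

```bash
echo '[0, 0, 0, 0.05, -0.01, 0.2, 0, 0, 0, 0, 0, 0, 0.14, 0, 0, 0, 0, 0, 0, 0, 0, 0, 0, 0, 0, 0, 0, 0]' > m.json && python3 shift.py m.json; echo '[0, 0, 0, 0, 0, 0.06, 0, 0, 0, 0, 0, 0, 0.06, 0, 0, 0, 0, 0, 0, 0.04, 0, 0, 0, 0, 0, 0, 0, 0]' > m.json && python3 shift.py m.json
python3 - <<'E'
from h import *
s=env.state(); print(s["eef_pos"],s["torque"],s["ft_force"])
E
```

```text
t: 8.0
eef_pos: [0.5216, -0.1386, 0.148]
eef_rot: [-1.789, -2.582, 0.0]
ft_force: [0.1, -0.4, -3.9]
opening: 0.276
grip_force: 60.4
t: 8.4
eef_pos: [0.5218, -0.1384, 0.14]
eef_rot: [-1.789, -2.582, -0.0]
ft_force: [-0.1, 1.0, -4.1]
opening: 0.268
grip_force: 60.5
[ 0.52180235 -0.13839074  0.13999112] [ 0.09321395 -0.06503535 -0.06503201] [-0.08709445  0.97066097 -4.13042577]
```

Scaled: 0.003 m is 0.06.

```bash
echo '[0, 0, 0, 0, 0, 0.06, 0, 0, 0, 0, 0, 0, 0.06, 0, 0, 0, 0, 0, 0, 0, 0]' > m.json && python3 shift.py m.json; echo '[0, 0, 0, 0, 0, 0.06, 0, 0, 0, 0, 0, 0, 0.06, 0, 0, 0, 0, 0, 0, 0, 0]' > m.json && python3 shift.py m.json
python3 - <<'E'
from h import *
s=env.state(); print(s["eef_pos"],s["torque"],s["ft_force"])
E
```

```text
t: 8.7
eef_pos: [0.5218, -0.1383, 0.1339]
eef_rot: [-1.789, -2.582, -0.0]
ft_force: [0.7, 0.9, -3.7]
opening: 0.265
grip_force: 60.6
t: 9.0
eef_pos: [0.5218, -0.1383, 0.1279]
eef_rot: [-1.789, -2.582, -0.0]
ft_force: [0.5, 0.4, -4.6]
opening: 0.273
grip_force: 60.5
[ 0.521788   -0.13833811  0.12788189] [ 0.19173625 -0.21218964  0.00755306] [ 0.45283229  0.39912421 -4.58081411]
```

Scaled: 0.003 m is 0.06, 0.002 m is 0.04.

```bash
echo '[0, 0, 0, 0, 0, 0.06, 0, 0, 0, 0, 0, 0, 0.04, 0, 0, 0, 0, 0, 0, 0, 0]' > m.json && python3 shift.py m.json; echo '[0, 0, 0, 0, 0, 0.02, 0, 0, 0, 0, 0, 0, 0.02, 0, 0, 0, 0, 0, 0, 0, 0, 0, 0, 0, 0, 0, 0, 0]' > m.json && python3 shift.py m.json
python3 - <<'E'
from h import *
s=env.state(); print(s["eef_pos"],s["torque"],s["ft_force"],s["joints"])
E
```

```text
t: 9.3
eef_pos: [0.5218, -0.1384, 0.123]
eef_rot: [-1.789, -2.582, -0.0]
ft_force: [1.0, 1.2, -5.2]
opening: 0.274
grip_force: 60.5
t: 9.7
eef_pos: [0.5219, -0.1385, 0.1213]
eef_rot: [1.789, 2.582, 0.0]
ft_force: [1.1, 0.3, -4.7]
opening: 0.273
grip_force: 60.5
[ 0.52192323 -0.13849906  0.12130318] [ 0.18996757 -0.27144476  0.00258404] [ 1.11924501  0.33306469 -4.731431  ] [ 0.05003761  0.59580955  0.25830643  1.87555171 -0.22500125  0.69810264
  0.79798945]
```

Scaled: 0.001 m is 0.02.

```bash
echo '[0, 0, 0, 0, 0, 0.02, 0, 0, 0, 0, 0, 0, 0, 0]' > m.json && python3 shift.py m.json; echo '[0, 0, 0, 0, 0, 0.02, 0, 0, 0, 0, 0, 0, 0, 0]' > m.json && python3 shift.py m.json;echo '[0, 0, 0, 0, 0, 0.02, 0, 0, 0, 0, 0, 0, 0, 0, 0, 0, 0, 0, 0, 0, 0]' > m.json && python3 shift.py m.json
python3 - <<'E'
from h import *
s=env.state(); print(s["eef_pos"],s["torque"],s["ft_force"])
E
```

```text
t: 9.9
eef_pos: [0.5219, -0.1386, 0.1208]
eef_rot: [1.789, 2.582, 0.0]
ft_force: [0.4, 0.9, 0.1]
opening: 0.277
grip_force: 61.3
t: 10.1
eef_pos: [0.522, -0.1386, 0.12]
eef_rot: [1.789, 2.582, 0.001]
ft_force: [-0.7, 1.7, 3.7]
opening: 0.272
grip_force: 61.7
t: 10.4
eef_pos: [0.522, -0.1386, 0.1193]
eef_rot: [1.789, 2.582, 0.001]
ft_force: [-1.6, 1.2, 6.7]
opening: 0.27
grip_force: 62.3
[ 0.52197155 -0.13861838  0.11928433] [0.48183277 0.37009722 0.01371981] [-1.56105003  1.19684013  6.65921762]
```

The lid is seated, with about 11 N of gasket load. I'll raise the grip and turn clockwise.

Scaled: 0.08 rad / 6.2832 = 0.0127.

```bash
echo '[0, 0, 0, 0, 0, 0, 0, 0, 0, 0, 0, 0, 0, 0, 0, 0, 0.0127, 0, 0, 0, 0, 0, 0, 0.0127, 0, 0, 0, 0, 0, 0, 0.0127, 0, 0, 0, 0, 0, 0, 0.0127, 0, 0, 0, 0, 0, 0, 0, 0, 0, 0, 0]' > m.json && python3 shift.py m.json 120
python3 - <<'E'
from h import *
s=env.state(); Rt=R.from_rotvec(s["eef_rot"]).as_matrix(); print(s["eef_pos"],s["torque"],s["ft_force"],np.degrees(np.arctan2(Rt[1,0],Rt[0,0])))
E
```

```text
t: 11.1
eef_pos: [0.5235, -0.139, 0.1196]
eef_rot: [2.177, 2.26, 0.003]
ft_force: [0.9, 0.8, 6.3]
opening: 0.268
grip_force: 117.3
[ 0.52351357 -0.13900311  0.11963507] [ 0.41839513  0.0252306  -0.23570011] [0.90409874 0.83166643 6.3079793 ] 92.1516756396008
```

Scaled: 0.0003 m is 0.006, 0.06 rad / 6.2832 = 0.0095.

```bash
echo '[0, 0, 0.0095, 0, 0, 0.006, 0, 0, 0, 0.0095, 0, 0, 0.006, 0, 0, 0, 0.0095, 0, 0, 0.006, 0, 0, 0, 0, 0, 0, 0, 0]' > m.json && python3 shift.py m.json
echo '[0, 0, 0.0095, 0, 0, 0.006, 0, 0, 0, 0.0095, 0, 0, 0.006, 0, 0, 0, 0.0095, 0, 0, 0.006, 0, 0, 0, 0, 0, 0, 0, 0]' > m.json && python3 shift.py m.json
python3 - <<'E'
from h import *
s=env.state(); Rt=R.from_rotvec(s["eef_rot"]).as_matrix(); print(s["eef_pos"],s["torque"],s["ft_force"],np.degrees(np.arctan2(Rt[1,0],Rt[0,0])))
E
```

```text
t: 11.5
eef_pos: [0.5238, -0.1393, 0.1192]
eef_rot: [2.37, 2.056, 0.004]
ft_force: [1.3, 1.9, 8.0]
opening: 0.263
grip_force: 117.6
t: 11.9
eef_pos: [0.5238, -0.1389, 0.1183]
eef_rot: [2.545, 1.836, 0.005]
ft_force: [0.9, 2.4, 9.3]
opening: 0.269
grip_force: 117.7
[ 0.52376752 -0.13886649  0.11831284] [ 0.53939115  0.10594178 -0.07118764] [0.8957464  2.41629918 9.26156933] 71.60724073334359
```

Scaled: 0.0004 m is 0.008, 0.03 rad / 6.2832 = 0.0048.

```bash
cat > st.py <<'E'
from h import *
s=env.state(); Rt=R.from_rotvec(s["eef_rot"]).as_matrix(); print(s["eef_pos"].round(4),"T",s["torque"].round(2),"F",s["ft_force"].round(1),"turned",110.5-np.degrees(np.arctan2(Rt[1,0],Rt[0,0])), "grip",s["grip_force"])
E
echo '[0, 0, 0.0048, 0, 0, 0.008, 0, 0, 0, 0.0048, 0, 0, 0.008, 0, 0, 0, 0, 0, 0, 0, 0]' > m.json && python3 shift.py m.json>/dev/null; python3 st.py; echo '[0, 0, 0.0048, 0, 0, 0, 0, 0, 0, 0, 0, 0, 0, 0]' > m.json && python3 shift.py m.json>/dev/null; python3 st.py;  echo '[0, 0, 0.0048, 0, 0, 0, 0, 0, 0, 0, 0, 0, 0, 0]' > m.json && python3 shift.py m.json>/dev/null; python3 st.py
```

```text
[ 0.5239 -0.139   0.118 ] T [0.53 0.28 0.12] F [ 0.5  1.5 11.8] turned 42.26177456721548 grip 118.07189226150513
[ 0.5239 -0.1391  0.118 ] T [0.55 0.33 0.16] F [-0.8  1.5 11.6] turned 43.96778259834197 grip 118.03697347640991
[ 0.5239 -0.1391  0.118 ] T [0.54 0.34 0.15] F [ 0.3  1.8 10.6] turned 45.68363062404933 grip 118.02232146263123
```

Scaled: 0.03 rad / 6.2832 = 0.0048.

```bash
for i in 1 2 3; do :; done; echo '[0, 0, 0.0048, 0, 0, 0, 0, 0, 0, 0, 0, 0, 0, 0]' > m.json && python3 shift.py m.json>/dev/null; python3 st.py;  echo '[0, 0, 0.0048, 0, 0, 0, 0, 0, 0, 0, 0, 0, 0, 0]' > m.json && python3 shift.py m.json>/dev/null; python3 st.py; echo '[0, 0, 0.0032, 0, 0, 0, 0, 0, 0, 0, 0, 0, 0, 0]' > m.json && python3 shift.py m.json>/dev/null; python3 st.py
python3 - <<'E'
from h import *
im=optics.read_camera("wrist")[:,:,::-1]
cv2.imwrite("pics/w5.png",im)
E
```

```text
[ 0.5239 -0.1392  0.118 ] T [0.53 0.33 0.14] F [ 0.2  1.9 12.2] turned 47.40781912445361 grip 118.03147673606873
[ 0.5239 -0.1392  0.118 ] T [0.52 0.35 0.18] F [-0.2  0.7 11.5] turned 49.12659122549049 grip 118.03972363471985
[ 0.5239 -0.1392  0.118 ] T [0.48 0.27 0.26] F [ 0.4  0.9 11.6] turned 50.25311205683497 grip 118.00604581832886
```

View pics/w5.png

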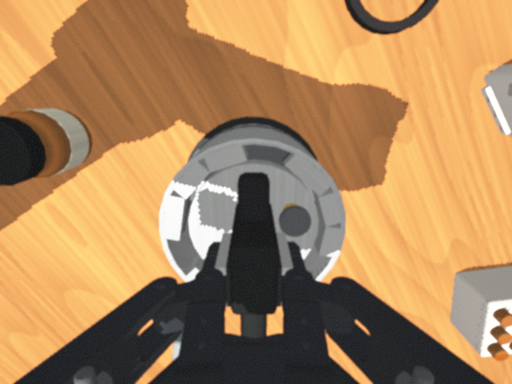

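The lid turns with the hand: the notches at (267,153) and (185,255) are now displaced from the lugs, and the post shows under the left finger at (178,348). I'll keep feeling for the stop.

Scaled: 0.02 rad / 6.2832 = 0.0032.

```bash
echo '[0, 0, 0.0032, 0, 0, 0, 0, 0, 0, 0, 0, 0, 0, 0]' > m.json && python3 shift.py m.json>/dev/null; python3 st.py;  echo '[0, 0, 0.0032, 0, 0, 0, 0, 0, 0, 0, 0, 0, 0, 0]' > m.json && python3 shift.py m.json>/dev/null; python3 st.py; echo '[0, 0, 0.0032, 0, 0, 0, 0, 0, 0, 0, 0, 0, 0, 0]' > m.json && python3 shift.py m.json>/dev/null; python3 st.py
```

```text
[ 0.5239 -0.1392  0.118 ] T [0.52 0.33 0.29] F [ 0.8  1.7 12.4] turned 51.39898219870805 grip 118.01401019096375
[ 0.5239 -0.1392  0.118 ] T [0.53 0.26 0.22] F [ 0.3  1.6 11.1] turned 52.5310897872089 grip 118.01263689994812
[ 0.524  -0.1391  0.118 ] T [0.52 0.23 0.29] F [ 0.7  0.5 10.8] turned 53.674262082087665 grip 118.00952196121216
```

Scaled: 0.02 rad / 6.2832 = 0.0032.

```bash
echo '[0, 0, 0.0032, 0, 0, 0, 0, 0, 0, 0, 0, 0, 0, 0]' > m.json && python3 shift.py m.json>/dev/null; python3 st.py;  echo '[0, 0, 0.0032, 0, 0, 0, 0, 0, 0, 0, 0, 0, 0, 0]' > m.json && python3 shift.py m.json>/dev/null; python3 st.py
```

```text
[ 0.524  -0.1391  0.118 ] T [0.53 0.26 0.27] F [ 0.5  2.4 10.8] turned 54.81255198722613 grip 118.00798773765564
[ 0.524  -0.1391  0.118 ] T [0.57 0.23 0.27] F [-0.3  2.4 12. ] turned 55.95493159230705 grip 118.01637768745422
```

Scaled: 0.02 rad / 6.2832 = 0.0032.

```bash
echo '[0, 0, 0.0032, 0, 0, 0, 0, 0, 0, 0, 0, 0, 0, 0]' > m.json && python3 shift.py m.json>/dev/null; python3 st.py;  echo '[0, 0, 0.0032, 0, 0, 0, 0, 0, 0, 0, 0, 0, 0, 0]' > m.json && python3 shift.py m.json>/dev/null; python3 st.py
```

```text
[ 0.5241 -0.1391  0.118 ] T [0.53 0.2  0.29] F [ 0.2  2.1 11.5] turned 57.08186769269565 grip 118.00196886062622
[ 0.5242 -0.1391  0.118 ] T [0.54 0.14 0.29] F [ 0.6  1.5 11.2] turned 58.214610356614365 grip 117.9768168926239
```

Scaled: 0.02 rad / 6.2832 = 0.0032.

```bash
echo '[0, 0, 0.0032, 0, 0, 0, 0, 0, 0, 0, 0, 0, 0, 0]' > m.json && python3 shift.py m.json>/dev/null; python3 st.py;  echo '[0, 0, 0.0032, 0, 0, 0, 0, 0, 0, 0, 0, 0, 0, 0]' > m.json && python3 shift.py m.json>/dev/null; python3 st.py
```

```text
[ 0.5243 -0.1392  0.118 ] T [0.56 0.18 0.68] F [1.3 1.  9.8] turned 59.246473710779746 grip 117.95167565345764
[ 0.5247 -0.1395  0.1181] T [0.44 0.16 1.23] F [2.6 0.2 9.5] turned 60.17632215235084 grip 117.99018859863281
```

The stop is at about 58.7 deg. Torque rose by about 0.95 N m, or roughly 13 N at the pin. I'll add a touch more, hold, unwind the wrist and then release.

Scaled: 0.008 rad / 6.2832 = 0.0013.

```bash
echo '[0, 0, 0.0013, 0, 0, 0, 0, 0, 0, 0, 0, 0, 0, 0, 0, 0, 0, 0, 0, 0, 0]' > m.json && python3 shift.py m.json>/dev/null; python3 st.py; echo '[0, 0, -0.0019, 0, 0, 0, 0, 0, 0, 0, 0, 0, 0, 0]' > m.json && python3 shift.py m.json>/dev/null; python3 st.py
```

```text
[ 0.5247 -0.1395  0.118 ] T [0.43 0.19 1.68] F [1.3 0.4 9.1] turned 60.51163945028553 grip 118.2020652294159
[ 0.5247 -0.1395  0.118 ] T [0.45 0.17 1.02] F [ 2.3  0.6 10.4] turned 60.03906777830089 grip 117.88259983062744
```

Scaled: -0.01 rad / 6.2832 = -0.0016.

```bash
echo '[0, 0, -0.0016, 0, 0, 0, 0, 0, 0, 0, 0, 0, 0, 0]' > m.json && python3 shift.py m.json>/dev/null; python3 st.py; echo '[0, 0, 0, 0, 0, 0, 0.3, 0, 0, 0, 0, 0, 0, 0.35, 0, 0, 0, 0, 0, 0, 0.45, 0, 0, 0, 0, 0, 0, 0.6, 0, 0, 0, 0, 0, 0, 0.6]' > m.json && python3 shift.py m.json 20; python3 st.py; echo '[0, 0, 0, 0, 0, -0.2, 0.6, 0, 0, 0, 0, 0, -0.6, 0.6, 0, 0, 0, 0, 0, -0.8, 0.6, 0, 0, 0, 0, 0, -0.8, 0.6, 0, 0, 0, 0, 0, -0.8, 0.6, 0, 0, 0, 0, 0, 0, 0.6, 0, 0, 0, 0, 0, 0, 0.6, 0, 0, 0, 0, 0, 0, 0.6]' > m.json && python3 shift.py m.json
python3 - <<'E'
from h import *
im=optics.read_camera("wrist")[:,:,::-1]
c=cal("wrist");np.savez("w6.npz",*c);cv2.imwrite("pics/w6.png",im)
cv2.imwrite("pics/top6.png",optics.read_camera("top")[:,:,::-1])
E
```

```text
[ 0.5247 -0.1395  0.118 ] T [0.44 0.15 0.48] F [2.2 1.3 9.1] turned 59.659462056589696 grip 117.74412274360657
t: 16.25
eef_pos: [0.5213, -0.1386, 0.1154]
eef_rot: [-2.839, -1.343, 0.002]
ft_force: [0.3, 0.4, -0.5]
opening: 0.602
grip_force: 0.0
[ 0.5213 -0.1386  0.1154] T [ 0.01 -0.03  0.06] F [ 0.3  0.4 -0.5] turned 59.877286017669384 grip 0.0
t: 17.05
eef_pos: [0.521, -0.138, 0.2749]
eef_rot: [-2.838, -1.343, 0.002]
ft_force: [0.2, 0.1, -1.0]
opening: 0.602
grip_force: 0.0
```

View pics/w6.png

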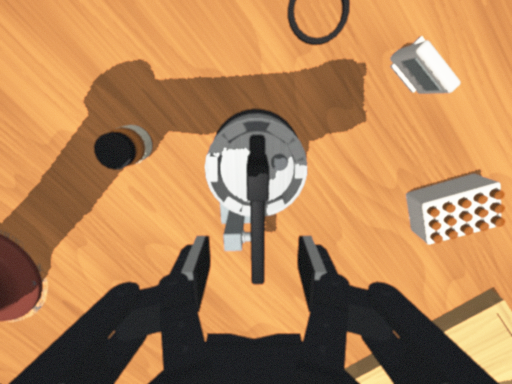

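The lid sits in the pot at (256,165). Its handle runs down to (258,281) and bears on the pin at (248,238) with the gripper clear, and the bystanders look undisturbed. One quick angle check, then I'll hand in.

```bash
python3 - <<'E'
from h import *
z=np.load("w6.npz"); c=(z["arr_0"],z["arr_1"],z["arr_2"]); im=cv2.imread("pics/w6.png")
g=im.max(2); pts=[]
for v in range(215,278):
    xs=[x for x in range(247,270) if g[v,x]<55]
    if xs: pts.append(ray(c,(np.mean(xs),v),.121)[:2])
vx,vy,x0,y0=cv2.fitLine(np.array(pts,np.float32),cv2.DIST_HUBER,0,.01,.01).ravel()
a=np.degrees(np.arctan2(vy,vx)); a=a if a<0 else a-180
print("bar angle",a,"turned",-69.4-a,"dist of line from pot axis",(x0-.5246)*vy-(y0+.1391)*vx)
E
```

```text
bar angle -132.89642 turned 63.49642 dist of line from pot axis 0.011424817
```

```bash
python3 - <<'E'
from h import *
z=np.load("w6.npz"); c=(z["arr_0"],z["arr_1"],z["arr_2"]); im=cv2.imread("pics/w6.png"); g=im.max(2)
print(proj(c,(.5246,-.1391,.121)),proj(c,(.5246,-.1391,.151)))
for v in range(140,284,10):
    xs=[x for x in range(240,280) if g[v,x]<60]; P=ray(c,(np.mean(xs),v),.121)[:2]; d=P-[.5246,-.1391]; print(v,xs[0],xs[-1],P.round(4),np.hypot(*d).round(4),np.degrees(np.arctan2(d[1],d[0])).round(2))
im=cv2.resize(im[195:295,200:320],None,fx=5,fy=5,interpolation=2);cv2.imwrite("pics/w6c.png",im)
E
```

```text
[256.04622737 175.08466707] [256.20298297 183.064126  ]
140 250 264 [ 0.5504 -0.1092] 0.0395 49.3
150 250 264 [ 0.5435 -0.1176] 0.0286 48.7
160 248 266 [ 0.5364 -0.1263] 0.0174 47.31
170 247 268 [ 0.5296 -0.1355] 0.0062 35.38
180 264 267 [ 0.5294 -0.1505] 0.0124 -67.23
190 248 266 [ 0.5142 -0.1536] 0.0179 -125.68
200 251 264 [ 0.5076 -0.1643] 0.0303 -124.0
210 261 263 [ 0.5029 -0.1768] 0.0435 -119.88
220 260 263 [ 0.4943 -0.1866] 0.0563 -122.53
230 260 263 [ 0.4859 -0.197 ] 0.0696 -123.74
240 258 262 [ 0.4762 -0.2068] 0.0832 -125.56
250 253 262 [ 0.4655 -0.2162] 0.0972 -127.45
260 253 262 [ 0.4558 -0.227 ] 0.1116 -128.08
270 253 262 [ 0.4461 -0.2383] 0.1265 -128.36
280 253 262 [ 0.4364 -0.2502] 0.1419 -128.44
```

View pics/w6c.png

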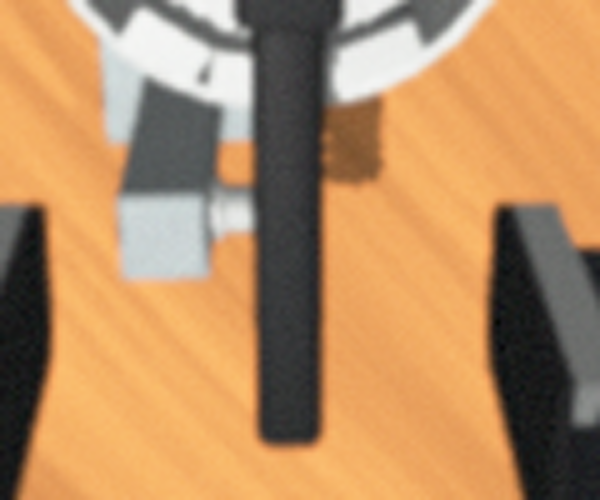

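The handle bears on the pin at (235,210) in the crop. The outer bar rows give −128.4 deg, which is 59 deg turned and agrees with the stop I felt. Handing in.

```bash
python3 -c "
from bench import env, optics
print(env.hand_in())"
```

```text
the job is handed in; nothing more can be done
None
```

I put the lid in the pot and turned it about 59° clockwise until the handle bore on the plunger stop at an estimated 19 N peak, then let go and handed in; the hand-in gave no verdict, and plunger travel and gasket press were judged only by feel and camera.

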